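Lock the rotary stage: line up the slotted disc and push the lock bar home

TASK

Lock the rotary stage for storage: with closed fingertips, push the black post round to turn the graduated disc until its red-edged slot faces the steel lock bar, then push the bar's orange tab so that the bar slides into the slot, fully home with the tab up against its guide block. Push gently, do not grip or lift anything, leave the other things on and around the stage where they are, and finish clear of everything.

Things in the scene. Friction and masses are not known exactly. Their poses are not given: they have to be found in the camera images.
- stage: Grey cast base of the rotary stage, fixed, 160 (x) by 270 (y) by 35 high; origin at the centre of its underside, on the table, z up. The disc's upright axis is at x 0, y +60 of this frame. The lock bar lies along this frame's y axis at x 0 and slides towards +y into the disc. The guide block (55 along x, 22 along y, centred at y -27, top at z 66) straddles the bar between disc and tab.
- disc (a joint): Angle of the slotted aluminium disc about its upright axis, rad; grows anticlockwise seen from above; 0 = slot exactly facing the bar. It starts between 0.5 and 1.7, turns freely between stops at -2.6 and 2.6, and stays where it is left (friction: about 1.5 N at the post). If it is more than about 0.12 rad out of line the bar jams on the rim.
- disc_centre (a point): Centre of the disc's top face, on its axis, 53 above the table; this frame turns with the disc (at disc angle 0 its axes are the stage's). The disc: radius 65, 15 thick, underside 38 and top 53 above the table; a low dark hub (radius 16) rises to 62.
- post_top (a point): Centre of the top of the black upright drive post, 14 in diameter, 42 tall (from 53 to 95 above the table), standing on the disc 46 from its axis, straight opposite the slot; turns with the disc.
- slot_mouth (a point): Middle of the slot's mouth at the disc's rim, on its top face, 65 from the axis; turns with the disc. The slot is 22 wide, 27 deep from the rim, straight sides marked by red lines; the bar is 16 wide with a round nose.
- bar (a joint): Travel of the lock bar towards the disc's axis (stage +y), m: 0 = drawn back, 0.030 = fully home at its stop, tab 1 mm from the guide block. It starts between 0 and 0.005 and stays where it is left (friction about 2 N). At 0 the nose stands 8 mm outside the disc's rim; at 0.030 it is 22 mm inside the slot.
- tab_back (a point): Centre of the upper part of the back face (stage -y side, the face to push) of the orange tab, 84 above the table; the tab is an upright plate 40 wide (stage x), 8 thick, from 47 to 95 above the table, fixed at the bar's rear end; moves with the bar. Behind the tab only the bar's last 4 mm stick out, below 52 above the table.
- bar_nose (a point): Tip of the bar's round nose, mid-height of the bar, 45.5 above the table; moves with the bar.
- plug_gauge: Loose steel plug gauge standing on the stage base near the tab, 24 in diameter, 50 tall; origin at its underside. Leave alone.
- ring_gauge: Loose dark steel setting ring lying on the stage base, 42 in diameter, 14 high; origin at its underside. Leave alone.
- indicator: Loose black digital indicator lying on the table beyond the stage, 58 in diameter, 22 high, with a 44 long stem; origin under its centre. Leave alone.
- magnifier: Loose black hand magnifier lying on the table beyond the stage, lens 72 in diameter, 12 high, handle 95 long; origin under the lens centre. Leave alone.
- logger: Loose dark green handheld meter with orange keys lying at the side, 150 by 75 by 30; origin under its centre. Leave alone.
- screwdriver: Loose screwdriver lying at the side; origin under its centre. Leave alone.
- oil_jar: Loose amber jar, 52 in diameter, 70 tall, standing at the side; origin under its centre. Leave alone.

How it is judged (in metres and radians):
On the way, in this order (a step that is already met when the one before it is completed fails the run):
1. the disc is turned until its slot faces the bar (within 0.12 rad) (value of joint disc between -0.12 and 0.12 rad), for 0.2 s.
2. the bar is pushed into the slot, fully home (value of joint bar above 0.027 m), for 0.2 s.
At the end, for the whole second after the job is handed in: The slot faces the bar (disc within 0.12 rad of 0), the bar is home in the slot (travel over 27 of 30 mm), both are at rest, and every loose thing is within 30 mm of where it stood (all of step 1 and value of joint bar above 0.027 m and velocity of joint bar below 0.005 m/s and velocity of joint disc between -0.05 and 0.05 rad/s and distance of each of plug_gauge, ring_gauge, indicator, magnifier, logger, screwdriver, oil_jar from where it was at the start of the episode below 0.03 m); the robot touches nothing.
It fails at once if a loose bystander is moved or lifted by more than 30 mm (distance of any of plug_gauge, ring_gauge, indicator, magnifier, logger, screwdriver, oil_jar from where it was at the start of the episode above 0.03 m).
It fails at once if the disc or its post is gripped or forced (over 35 N from the fingers) (contact force between the fingers and disc above 35 N).
It fails at once if the bar or its tab is gripped or forced (over 35 N from the fingers) (contact force between the fingers and bar above 35 N).
It also fails if it takes over 58 s, if anything falls off the work surface, if the arm or the gripper's body presses on something with over 40 N, if the wrist force passes 120 N, or if a joint passes its speed limit or range.

ROBOT

A 6-joint arm with a two-finger parallel gripper is mounted at the origin on the work surface. World frame = base frame: x ahead of the robot, y to its left, z up, the work surface at z = 0. Lengths are in mm, angles in rad, forces in N, time in s.
With the tool pointing down it reaches from about 400 to 925 mm from the base axis. Payload 12.5 kg.
Tool frame: the origin (TCP) lies at the centre of the arm's flange, where the gripper is bolted on; the fingertips stand 190 mm ahead of it and the grasp point (between the pads) lies 171 mm ahead of it; z points along the fingers, y is the direction in which the jaws open and shut (so a half turn about z gives the same grasp; the last joint's range is limited). The gripper opens to 95 mm and grips with 3 to 60 N. Pads are 20 mm wide; open, the fingers measure 119 mm over their backs; the gripper's body (75 mm by 180 mm) begins 59 mm behind the grasp point.
Start: joints at [-1.232, 0.491, 1.559, -0, 1.092, -0.106], TCP at [268.942, -564.177, 404.761] pointing down, gripper open.
Joint ranges: [-3.1, 3.1], [-0.84, 2.19], [0.05, 2.79], [-1.13, 4.28], [0.06, 2.93], [-2.69, 2.69]. Speed limits (rad/s): [2.22, 2.22, 2.79, 3.14, 3.14, 3.14].

INTERFACE

Orientations are given as [roll, pitch, yaw] about the fixed x, y, z axes, in that order (R = Rz(yaw) Ry(pitch) Rx(roll)).
In Python, from cell import * gives the robot as it stands.
- The arm moves only by the tool step_arm, never from a script. Its argument "rows" is a list of rows, each an object with "delta_pos": the shift along the tool's x, y, z in cm, a list of three; "spin": the turn about the tool's z in degrees. A call has 1 to 5 rows; each row is the pose to reach, as a shift and turn from the pose measured when the call began, along the tool's axes at that moment; what a row does not reach only later rows make up. A row lasts 1/10 s, in which the tool goes at most 50 mm and 8.59 degrees, less where a joint would pass 70% of its speed; a pose out of reach is approached as far as the arm can. A call with a gripper value outside its range is refused whole. "jaw" is the opening, from 0 (shut) to 1 (fully open), set as the call begins (left out, the last holds). The fingers move at their own pace and stop on an object; the grip force is fixed at half the most. Time passes only in rows, so rows that repeat a pose let the fingers close. It gives the time, the measured TCP pose, the force and the opening at its end, in the units of the state.
- state(): the state, without advancing time (a new reading comes with each control period).
- read_camera(name): name is "side" or "top"; returns (picture, depth): 480x640x3 uint8, blue, green, red; 480x640 float32, mm along the optical axis (not along the pixel's ray), 0 where there is no reading.
- camera_info(name): a dict with "camera_matrix" (3x3 intrinsics, pixels), "R" (3x3) and "t" (3): a world point X has camera coordinates R X + t. Camera axes: x right, y down, z forward; pixel columns grow to the right and rows downward; lengths in mm; the calibration is good to about 2 mm. A picture is of the moment at which its call begins. camera_info takes no time and is no camera call.
- job_done(): hands the job in, once; it reports no verdict.
The state is a dict: "t": time; "joints": joint angles; "qvel": joint speeds; "tau": joint torques, N m; "eef_pos": TCP position; "tcp_rot": TCP orientation; "ft_force": force on the tool from outside, world axes, zero at the start; "moment": the same for the moment, N m; "opening": opening from 0.0 (shut) to 1.0 (fully open).
Only numpy, scipy, OpenCV 4.12 (cv2) and the standard library are available. Lean on these libraries where they do the work, as an engineer would, in place of code of your own. Each camera call takes 0.05 s, during which the arm holds its last target.

## Working session

There is one attempt and no reset: what is moved stays moved. The work goes in short steps, Python scripts to look and compute and a tool call to move; the robot and the scene stay as the last step left them, time stands still between calls to the robot, and variables do not carry over. Pictures are saved under pics/ and viewed, and the job is handed in when it is done.

Besides the shell and the picture viewer there is one more tool, called after "Emit:" as name(argument=value, ...) on one line, values as JSON. step_arm: Moves the arm, as the interface text tells. Its arguments: {"type":"object","properties":{"rows":{"type":"array","items":{"type":"object","properties":{"delta_pos":{"type":"array","items":{"type":"number"}},"spin":{"type":"number"}}}},"jaw":{"type":"number"}},"required":["rows"]}

```bash
mkdir -p pics; ls
python3 - <<'E'
from cell import *
import cv2,numpy as np
for n in("top","side"):
    p,d=read_camera(n); cv2.imwrite(f"pics/{n}0.png",p); np.save(f"pics/{n}0.npy",d)
    i=camera_info(n); print(n,i)
print(state())
E
```

```text
pics
top {'camera_matrix': array([[535.04197686,   0.        , 319.62429566],
       [  0.        , 535.04197686, 244.61089991],
       [  0.        ,   0.        ,   1.        ]]), 'R': array([[ 0.02703957, -0.99962583, -0.00412954],
       [-0.98033673, -0.02570956, -0.19564999],
       [ 0.19547062,  0.00933863, -0.98066509]]), 't': array([ -14.72709088,  556.99559182, 1500.55600744])}
side {'camera_matrix': array([[509.41673357,   0.        , 310.85975363],
       [  0.        , 509.41673357, 237.54028998],
       [  0.        ,   0.        ,   1.        ]]), 'R': array([[-0.86160172, -0.50740094,  0.01366587],
       [-0.37901564,  0.62521989, -0.68223693],
       [ 0.33762349, -0.5929961 , -0.73100343]]), 't': array([ 514.93272863,  273.75826016, 1355.85586187])}
{'t': 0.1, 'joints': array([-1.23162395e+00,  4.91485809e-01,  1.55936742e+00, -1.93107421e-06,
        1.09170488e+00, -1.05599356e-01]), 'qvel': array([-0.00114434, -0.00288561, -0.00252674, -0.00191835, -0.00151284,
       -0.00013953]), 'tau': array([ 4.68260521e-03, -6.13619542e+01, -2.58605933e+01,  6.94546988e-02,
        4.70242719e-02, -7.30637362e-05]), 'eef_pos': array([ 268.92032948, -564.16101712,  404.23572993]), 'tcp_rot': array([-3.14063240e+00, -1.00058836e-04,  4.44772580e-01]), 'ft_force': array([ 0.41383059, -0.62789702,  0.18090832]), 'moment': array([-0.03155464,  0.03541811, -0.00442227]), 'opening': 0.9996835893148268}
```

View pics/top0.png

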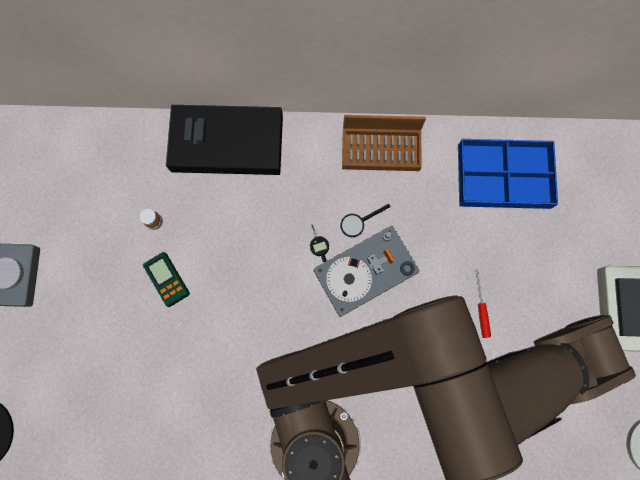

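View pics/side0.png

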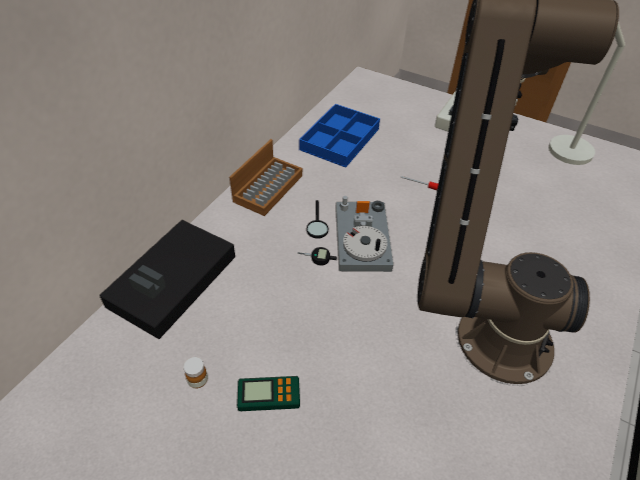

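The stage is at about (366,271) in the top view: disc (349,279), dark/red slot (354,262), post (345,293), orange tab (389,257). In the side view the disc is at (365,243). I'll zoom in on both.

Run:
```python
import cv2,numpy as np
a=cv2.imread("pics/top0.png")[215:325,300:430]; b=cv2.imread("pics/side0.png")[185:280,290:410]
cv2.imwrite("pics/top0z.png",cv2.resize(a,None,fx=6,fy=5.4 if 0 else 5.4,interpolation=cv2.INTER_CUBIC) if 0 else cv2.resize(a,None,fx=5,fy=5,interpolation=cv2.INTER_CUBIC))
cv2.imwrite("pics/side0z.png",cv2.resize(b,None,fx=6,fy=6,interpolation=cv2.INTER_CUBIC))
```

```text
(no output)
```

View pics/top0z.png

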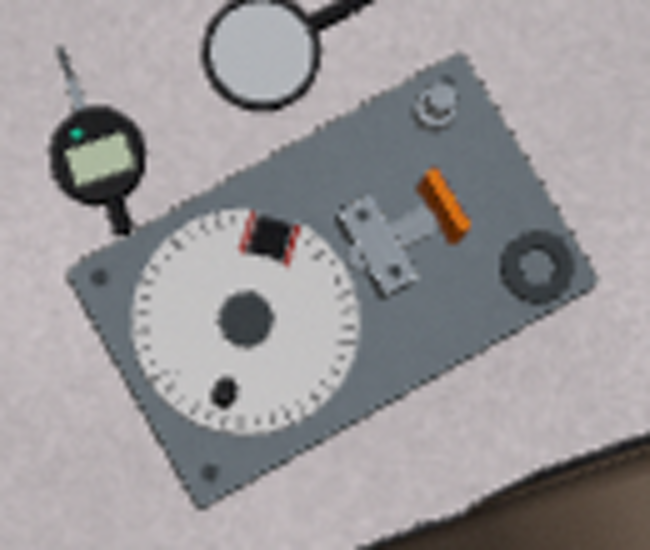

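View pics/side0z.png

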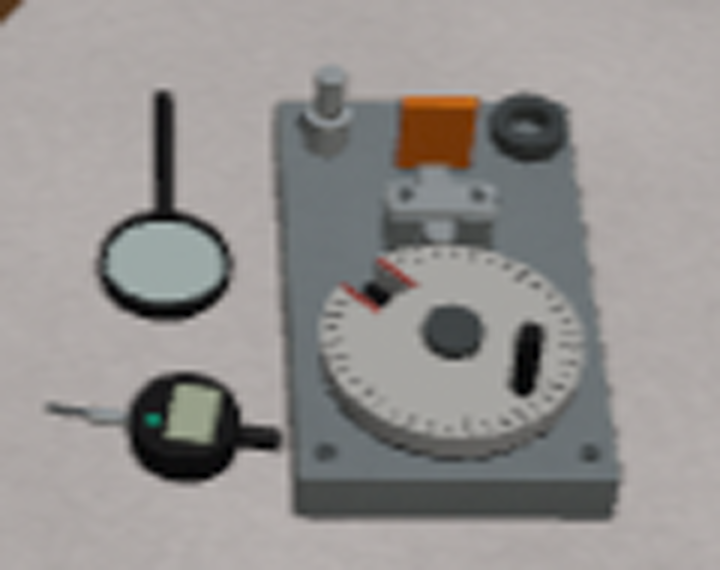

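```bash
cat > h.py <<'E'
import cv2,numpy as np
from cell import *
CI={n:camera_info(n) for n in("top","side")}
def ray(n,u,v,z):
    c=CI[n]; K,R,t=c["camera_matrix"],np.array(c["R"]),np.array(c["t"])
    d=R.T@np.linalg.solve(K,[u,v,1.]); o=-R.T@t
    return (o+d*(z-o[2])/d[2])
def proj(n,X):
    c=CI[n]; q=c["camera_matrix"]@(np.array(c["R"])@np.asarray(X,float)+c["t"]); return q[:2]/q[2]
def masks(n,p):
    h=cv2.cvtColor(p,cv2.COLOR_BGR2HSV)
    org=cv2.inRange(h,(5,180,90),(22,255,255)); red=cv2.inRange(h,(0,110,60),(4,255,255))|cv2.inRange(h,(170,110,60),(180,255,255))
    return org,red
def blob(m,roi):
    x0,x1,y0,y1=roi; k=np.zeros_like(m); k[y0:y1,x0:x1]=m[y0:y1,x0:x1]
    ys,xs=np.nonzero(k); return xs,ys
E
python3 - <<'E'
from h import *
roi={"top":(300,430,215,325),"side":(335,395,195,280)}
for n in("top","side"):
    p=cv2.imread(f"pics/{n}0.png"); org,red=masks(n,p); r=roi[n]
    xs,ys=blob(org,r); print(n,"orange",len(xs),xs.mean(),ys.mean(),"rect",cv2.minAreaRect(np.c_[xs,ys].astype(np.float32)), ray(n,xs.mean(),ys.mean(),90))
    xs,ys=blob(red,r); print(" red",len(xs),xs.mean(),ys.mean(),ray(n,xs.mean(),ys.mean(),53))
    # disc: bright low sat
    hs=cv2.cvtColor(p,cv2.COLOR_BGR2HSV); c=(349,279) if n=="top" else (365,241)
    m=((hs[...,2]>(150))&(hs[...,1]<40)).astype(np.uint8)*255
    k=np.zeros_like(m);cv2.circle(k,c,26,255,-1); m&=k
    cs,_=cv2.findContours(m,cv2.RETR_EXTERNAL,cv2.CHAIN_APPROX_NONE); cc=max(cs,key=cv2.contourArea); hull=cv2.convexHull(cc)
    P=np.array([ray(n,u,v,53)[:2] for u,v in hull[:,0]]); (cx,cy),rr=cv2.minEnclosingCircle(P.astype(np.float32)); print(" disc",cx,cy,rr)
    dk=(hs[...,2]<60).astype(np.uint8)*255&k
    N,l,s,ce=cv2.connectedComponentsWithStats(dk)
    for i in range(1,N): 
        if s[i,4]>4: print("  dark",s[i],ce[i],ray(n,*ce[i],53)[:2],ray(n,*ce[i],62)[:2],ray(n,*ce[i],95)[:2])
E
```

```text
top orange 60 388.45 255.53333333333333 rect ((388.2794189453125, 255.63233947753906), (13.719886779785156, 4.630461692810059), 59.03623962402344) [ 523.83273868 -195.61653377   90.        ]
 red 12 354.9166666666667 262.75 [ 506.81163496 -103.30273518   53.        ]
 disc 460.1997375488281 -85.80014038085938 65.69671630859375
  dark [350 259   8   8  45] [353.53333333 262.22222222] [508.25180566 -99.28361232] [506.74857331 -98.78355213] [501.23672138 -96.9499981 ]
  dark [343 291   4   5  17] [344.58823529 293.05882353] [418.2712958  -75.03394758] [417.29824133 -74.67676984] [413.73037496 -73.36711813]
side orange 133 362.42105263157896 206.17293233082708 rect ((362.5, 206.5), (11.0, 11.0), 90.0) [ 519.97339994 -179.24826149   90.        ]
 red 11 352.72727272727275 232.45454545454547 [507.99681364 -96.75863417  53.        ]
 disc 460.8631896972656 -84.70030212402344 64.5916519165039
  dark [351 232   4   4  11] [352.36363636 233.36363636] [507.19329543 -92.79861406] [503.83168719 -84.85275592] [491.50579031 -55.71794274]
  dark [376 239   4  12  40] [377.45 244.3 ] [422.72386843 -91.62928789] [420.04232798 -83.69284406] [410.21001299 -54.59255   ]
  dark [361 241   9   4  13] [364.76923077 242.92307692] [457.49970155 -77.04157036] [454.53817905 -69.22257301] [443.67926318 -40.55291604]
```

Run:
```python
from h import *
c=[ray("top",300+x/5,215+y/5,35)[:2] for x,y in [(70,270),(465,55),(597,285),(203,508)]]
c2=[ray("side",290+x/6,185+y/6,35)[:2] for x,y in [(293,481),(275,103),(568,105),(620,481)]]
for C in(c,c2):
    C=np.array(C);print(C.round(1).tolist(),np.linalg.norm(np.diff(C,axis=0,append=C[:1]),axis=1)); m=C.mean(0); 
    d=(C[0]+C[3]-C[1]-C[2])/2; print(m,np.degrees(np.arctan2(d[1],d[0])))
# two-view tab: top edge centre
D=np.array([460.5,-85.2])
for n,(x,y),z in [("top",(430+0,170),95),("top",(461,243),95)]: print(ray(n,300+x/5,215+y/5,z))
for x,y in [(400,97),(478,99)]: print("side top edge front",ray("side",290+x/6,185+y/6,95))
print("disc z53 slot ang",)
for n,u,v in(("top",344.6,293),):print()
```

```text
[[488.2, 14.8], [623.1, -215.6], [487.5, -292.5], [352.3, -65.5]] [266.97242032 155.92261597 264.15557617 157.82169381]
[ 487.76047951 -139.71818563] 120.56639404204746
[[489.0, 25.2], [624.7, -205.7], [487.4, -287.4], [353.1, -57.0]] [267.79432676 159.75377185 266.72724102 158.86731162]
[ 488.54592991 -131.21857593] 120.3467908223644
[ 541.49212325 -188.05802528   95.        ]
[ 500.17793195 -205.57894655   95.        ]
side top edge front [ 543.36091091 -185.21059453   95.        ]
side top edge front [ 508.17559077 -204.8614426    95.        ]
disc z53 slot ang
```

```bash
cat >> h.py <<'E'
D=np.array([460.5,-85.2]); YAW=np.radians(30.4); c,s=np.cos(YAW),np.sin(YAW); RS=np.array([[c,-s],[s,c]])
O=D-RS@[0,60]
def toS(X): return RS.T@(np.asarray(X)[:2]-O)
def toW(p): return O+RS@np.asarray(p,float)
E
python3 - <<'E'
from h import *
Z=lambda n,x,y,z: (ray("top",300+x/5,215+y/5,z) if n=="top" else ray("side",290+x/6,185+y/6,z))
for nm,n,x,y,z in [("tab topcentre(front top in side)","side",439,98,95),("tab","top",440,206,95),("plug","top",440,103,80),("plug","side",330,75,85),("ring","top",537,267,49),("ring","side",528,125,49),("postside top","side",535,326,95),("postside base","side",524,390,53),("post","top",224,392,75),("slot","top",270,238,53),("slotside","side",379,285,53),("block","top",378,245,66)]:
    print(nm,n,toS(Z(n,x,y,z)).round(1))
st=state(); print(toS(st["eef_pos"]),st["eef_pos"],O)
p=toW([-68,101]); e=st["eef_pos"][:2]; y=st["tcp_rot"][2]
d=p-e; print(p,np.hypot(*p)); print("tool dx,dy cm",(d@[np.cos(y),np.sin(y)])/10,(d@[np.sin(y),-np.cos(y)])/10, "spin",-(30.4-np.degrees(y)))
E
```

```text
tab topcentre(front top in side) side [  0.7 -67.8]
tab top [ -2.8 -64.2]
plug top [ 50.5 -97.4]
plug side [ 55.2 -95.3]
ring top [ -56.4 -104.2]
ring side [-53. -97.]
postside top side [-34.6  92.4]
postside base side [-33.5  96.3]
post top [-34.  92.]
slot top [32.4 23.1]
slotside side [33.8 26.2]
block top [ -2.5 -27.4]
[-407.61053093 -256.16464248] [ 268.92032948 -564.16101712  404.23572993] [ 490.86202585 -136.95082015]
[381.10168616 -84.24723552] 390.3025645457429
tool dx,dy cm 30.77512193372231 -38.49559475473812 spin -4.916408337471854
```

Emit:
step_arm(jaw=0, rows=[{"delta_pos":[2.5,-3,0],"spin":-1},{"delta_pos":[5,-6,0],"spin":-2},{"delta_pos":[7.5,-9,0],"spin":-3},{"delta_pos":[10,-12,0],"spin":-4},{"delta_pos":[12.5,-15,0],"spin":-4.9}])

```text
t: 0.6
eef_pos: [317.3, -373.4, 404.2]
tcp_rot: [-3.14, -0.0, 0.531]
ft_force: [0.5, -0.4, -0.4]
opening: 0.636
```

Emit:
step_arm(rows=[{"delta_pos":[3,-3,0],"spin":0},{"delta_pos":[6,-6,0],"spin":0},{"delta_pos":[9,-9,0],"spin":0},{"delta_pos":[12,-12,0],"spin":0},{"delta_pos":[15,-15,0],"spin":0}])

```text
t: 1.1
eef_pos: [370.7, -166.5, 404.4]
tcp_rot: [-3.14, -0.0, 0.53]
ft_force: [0.8, 0.6, 0.2]
opening: 0.216
```

Emit:
step_arm(rows=[{"delta_pos":[2,-2,0],"spin":0},{"delta_pos":[4,-4,0],"spin":0},{"delta_pos":[5.2,-5,0],"spin":0},{"delta_pos":[5.2,-5,0],"spin":0},{"delta_pos":[5.2,-5,0],"spin":0}])

```text
t: 1.6
eef_pos: [390.3, -97.1, 404.4]
tcp_rot: [-3.14, -0.0, 0.531]
ft_force: [-0.1, -0.2, -0.1]
opening: 0.004
```

Run:
```python
from h import *
st=state(); print(st["t"],st["eef_pos"],toS(st["eef_pos"]),st["tcp_rot"],st["opening"],st["joints"])
```

```text
1.6 [390.2804708  -97.11907102 404.40627669] [-66.59675615  85.253091  ] [-3.14007267e+00 -1.01385504e-05  5.31415909e-01] 0.0035866821265359288 [-4.08675158e-01  1.73012219e-01  2.06629338e+00  1.15154809e-03
  9.03508953e-01  6.29992056e-01]
```

Emit:
step_arm(rows=[{"delta_pos":[0.6,-0.7,3],"spin":0},{"delta_pos":[0.6,-0.7,6],"spin":0},{"delta_pos":[0.6,-0.7,9],"spin":0},{"delta_pos":[0.6,-0.7,9],"spin":0}])

```text
t: 2.0
eef_pos: [391.3, -88.7, 312.1]
tcp_rot: [-3.136, 0.003, 0.53]
ft_force: [0.1, -0.9, -0.6]
opening: 0.004
```

Run:
```python
from h import *
st=state(); print(st["t"],st["eef_pos"],toS(st["eef_pos"]),st["tcp_rot"],st["joints"])
p,d=read_camera("side"); cv2.imwrite("pics/side1.png",cv2.resize(p[160:290,290:430],None,fx=4.5,fy=4.5,interpolation=cv2.INTER_CUBIC))
p,d=read_camera("top"); cv2.imwrite("pics/top1.png",cv2.resize(p[215:325,290:430],None,fx=4.5,fy=4.5,interpolation=cv2.INTER_CUBIC))
```

```text
2.0 [391.29689501 -88.67251002 312.10100336] [-61.44583132  92.02402035] [-3.13571069  0.00342931  0.53017202] [-3.88020536e-01  3.29639366e-01  2.18461060e+00  1.43015385e-03
  6.34098885e-01  6.51458857e-01]
```

View pics/side1.png

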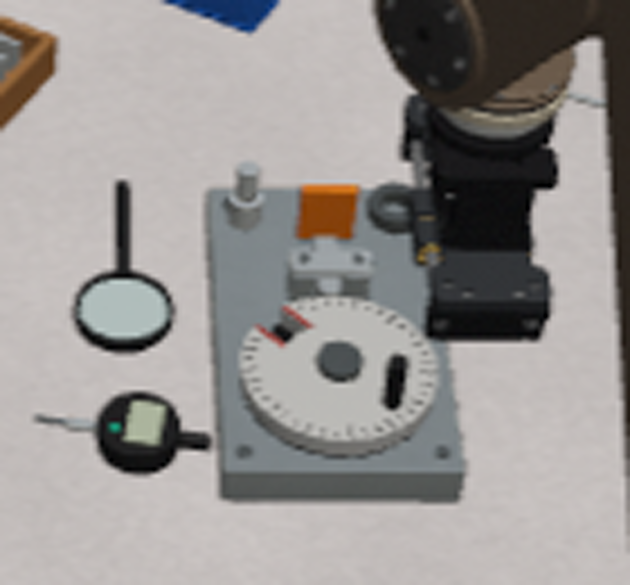

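View pics/top1.png

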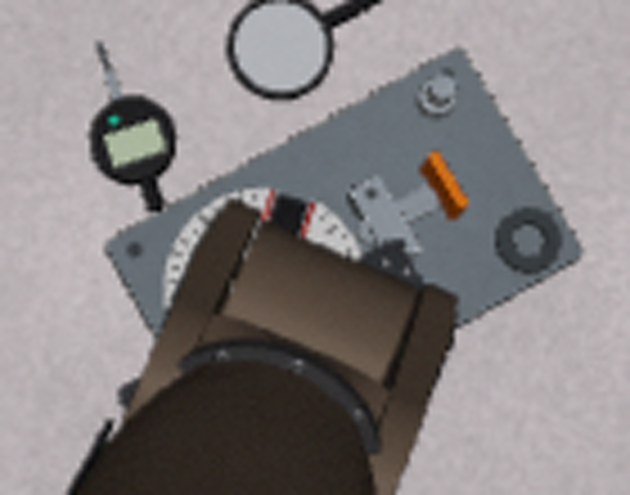

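Run:
```python
from h import *
for z in (122,141,200,312): print(z,(proj("side",[391.3,-88.7,z])-[290,160])*4.5)
```

```text
122 [448.392784   328.01876972]
141 [452.23225718 307.14539613]
200 [464.64236843 239.67757522]
312 [490.44422103  99.40528153]
```

Emit:
step_arm(rows=[{"delta_pos":[0.0,0,2],"spin":0},{"delta_pos":[0,0,4],"spin":0},{"delta_pos":[0,0,4.8],"spin":0},{"delta_pos":[0,0,4.8],"spin":0},{"delta_pos":[0,0,4.8],"spin":0}])

```text
t: 2.6
eef_pos: [392.1, -88.8, 267.7]
tcp_rot: [-3.14, 0.0, 0.53]
ft_force: [0.5, -0.0, 0.7]
opening: 0.007
```

Run:
```python
from h import *
st=state(); print(st["t"],st["eef_pos"],toS(st["eef_pos"]),st["tcp_rot"],st["ft_force"],st["joints"])
p,d=read_camera("side"); cv2.imwrite("pics/side2.png",cv2.resize(p[160:290,290:430],None,fx=4.5,fy=4.5,interpolation=cv2.INTER_CUBIC))
```

```text
2.6 [392.13392864 -88.84197407 267.65123608] [-60.80963291  91.45428801] [-3.14005553e+00  5.40824925e-05  5.30141474e-01] [ 0.45008778 -0.04190589  0.71796459] [-3.87626549e-01  4.22176025e-01  2.22709849e+00  1.88061828e-03
  4.93572586e-01  6.51371627e-01]
```

View pics/side2.png

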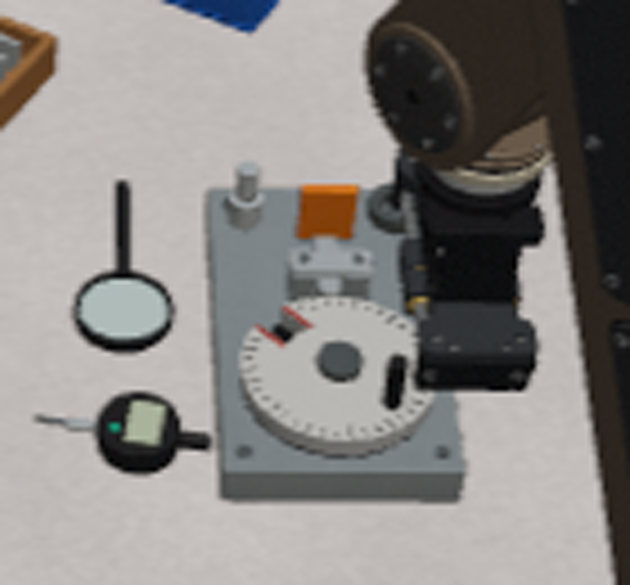

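Emit:
step_arm(rows=[{"delta_pos":[0.3,0,0.5],"spin":0},{"delta_pos":[0.6,0,0.6],"spin":0},{"delta_pos":[0.9,-0.1,0.6],"spin":0},{"delta_pos":[1.2,-0.2,0.6],"spin":0},{"delta_pos":[1.5,-0.3,0.6],"spin":0}])

```text
t: 3.15
eef_pos: [403.0, -78.1, 261.5]
tcp_rot: [-3.138, 0.002, 0.531]
ft_force: [-7.3, 0.4, 2.1]
opening: 0.008
```

Emit:
step_arm(rows=[{"delta_pos":[0.3,-0.1,0],"spin":0},{"delta_pos":[0.6,-0.2,0],"spin":0},{"delta_pos":[0.9,-0.3,0],"spin":0},{"delta_pos":[1.2,-0.4,0],"spin":0},{"delta_pos":[1.5,-0.5,0],"spin":0}])

```text
t: 3.65
eef_pos: [412.6, -65.5, 261.2]
tcp_rot: [-3.135, 0.005, 0.531]
ft_force: [-5.0, 1.0, 0.4]
opening: 0.004
```

Run:
```python
from h import *
st=state(); print(st["t"],st["eef_pos"],toS(st["eef_pos"]),st["tcp_rot"],st["ft_force"])
p,d=read_camera("side"); cv2.imwrite("pics/side3.png",cv2.resize(p[160:290,290:430],None,fx=4.5,fy=4.5,interpolation=cv2.INTER_CUBIC))
```

```text
3.65 [412.61890778 -65.53507093 261.17466191] [-31.34697846 101.19071945] [-3.13511362  0.00457087  0.53114484] [-5.01988821  0.97122822  0.41389036]
```

View pics/side3.png

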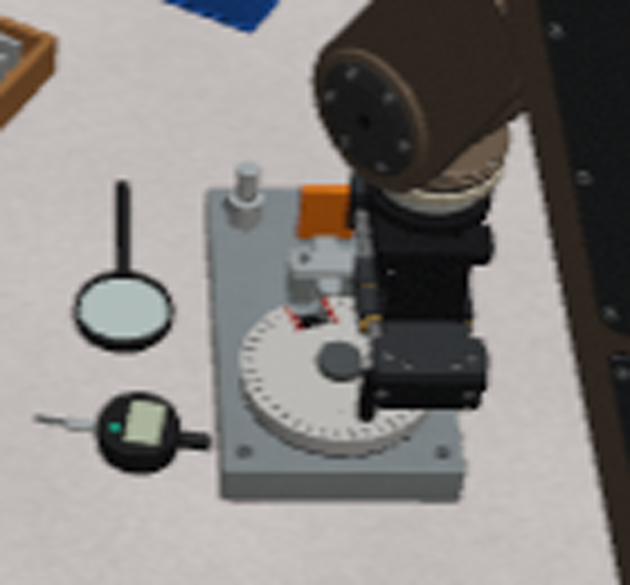

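The disc is turning: the slot has moved to (312,313) in the zoom, and the post is at the finger's edge at (368,395).

Emit:
step_arm(rows=[{"delta_pos":[0.25,0,0],"spin":0},{"delta_pos":[0.5,0,0],"spin":0},{"delta_pos":[0.75,-0.1,0],"spin":0},{"delta_pos":[1.0,-0.1,0],"spin":0},{"delta_pos":[1.2,-0.1,0],"spin":0}])

```text
t: 4.2
eef_pos: [423.2, -58.4, 261.3]
tcp_rot: [-3.136, 0.003, 0.531]
ft_force: [-2.0, -0.5, -0.3]
opening: 0.002
```

Emit:
step_arm(rows=[{"delta_pos":[0.0,0,0],"spin":0},{"delta_pos":[0,0,0],"spin":0}])

```text
t: 4.4
eef_pos: [423.5, -58.5, 261.4]
tcp_rot: [-3.137, 0.003, 0.531]
ft_force: [-0.1, -0.6, 0.0]
opening: 0.002
```

Run:
```python
from h import *
st=state(); print(st["t"],st["eef_pos"],toS(st["eef_pos"]),st["ft_force"])
p,d=read_camera("side"); cv2.imwrite("pics/side4r.png",p); cv2.imwrite("pics/side4.png",cv2.resize(p[210:270,330:400],None,fx=8,fy=8,interpolation=cv2.INTER_CUBIC))
```

```text
4.4 [423.46448322 -58.48715545 261.36471433] [-18.42603819 101.78141553] [-0.14316382 -0.57792068  0.02276131]
```

View pics/side4.png

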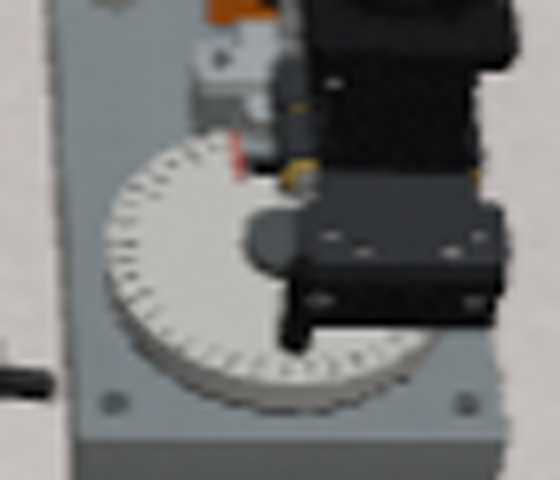

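Emit:
step_arm(rows=[{"delta_pos":[-0.7,0,0],"spin":0},{"delta_pos":[-1.5,0,0],"spin":0},{"delta_pos":[-2,0,-2],"spin":0},{"delta_pos":[-2,0,-5],"spin":0},{"delta_pos":[-2,0,-8],"spin":0}])

```text
t: 4.95
eef_pos: [405.9, -69.3, 342.2]
tcp_rot: [-3.136, 0.003, 0.53]
ft_force: [0.2, -0.1, -0.5]
opening: 0.007
```

Emit:
step_arm(rows=[{"delta_pos":[-1,4,-3],"spin":0},{"delta_pos":[-2,8,-5],"spin":0},{"delta_pos":[-3,12,-5],"spin":0},{"delta_pos":[-4,16,-5],"spin":0},{"delta_pos":[-5,20,-5],"spin":0}])

```text
t: 5.45
eef_pos: [463.6, -269.2, 391.5]
tcp_rot: [-3.137, 0.003, 0.53]
ft_force: [0.2, 1.4, 0.2]
opening: -0.0
```

Run:
```python
from h import *
st=state(); print(st["t"],st["eef_pos"],toS(st["eef_pos"]),st["ft_force"])
p,d=read_camera("side"); cv2.imwrite("pics/side5r.png",p); cv2.imwrite("pics/side5.png",cv2.resize(p[190:280,320:410],None,fx=6.5,fy=6.5,interpolation=cv2.INTER_CUBIC))
p,d=read_camera("top"); cv2.imwrite("pics/top5r.png",p); cv2.imwrite("pics/top5.png",cv2.resize(p[215:325,300:430],None,fx=5,fy=5,interpolation=cv2.INTER_CUBIC))
```

```text
5.45 [ 463.63157637 -269.20234494  391.53236917] [ -90.4103718  -100.28922106] [0.22960553 1.35331013 0.20834694]
```

View pics/side5.png

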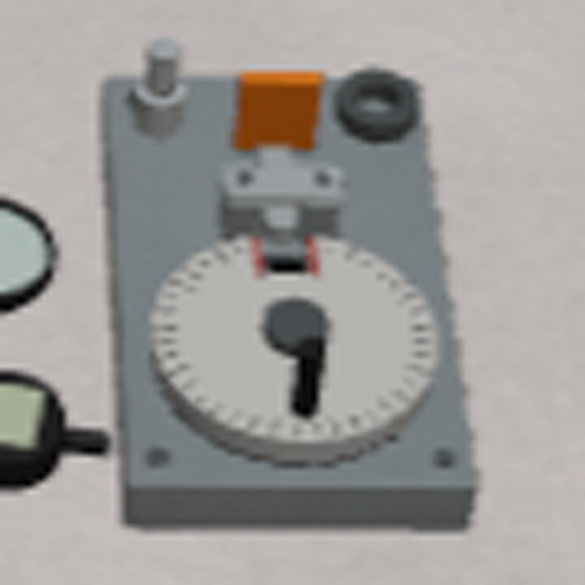

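View pics/top5.png

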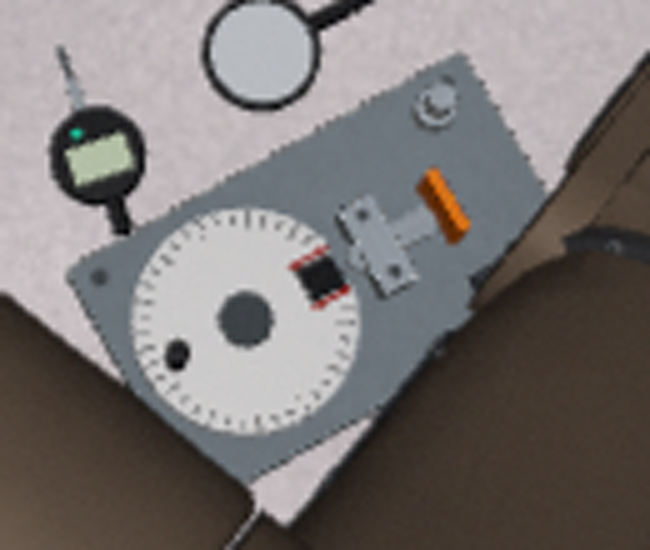

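Run:
```python
from h import *
T=lambda x,y,z: toS(ray("top",300+x/5,215+y/5,z)); S=lambda x,y,z: toS(ray("side",320+x/6.5,190+y/6.5,z))
for nm,a in [("slot T",T(321,279,53)),("hub T",T(246,319,62)),("post T base",T(179,352,70)),("guide T",T(376,246,66)),("slot S mouthmid",S(286,238,53)),("slotS",S(288,258,53)),("hub S",S(296,316,62)),("post base S",S(306,408,53)),("bar nose S",S(282,217,53)),("guide S",S(283,180,66))]: print(nm,a.round(1))
p=cv2.imread("pics/top5r.png"); o,r=masks("top",p); xs,ys=blob(r,(340,380,255,285)); print(len(xs), toS(ray("top",xs.mean(),ys.mean(),53)))
p=cv2.imread("pics/side5r.png"); o,r=masks("side",p); xs,ys=blob(r,(345,380,220,240)); print(len(xs), toS(ray("side",xs.mean(),ys.mean(),53)))
```

```text
slot T [-2.6  9.1]
hub T [-2.7 59.4]
post T base [ -1.5 102.8]
guide T [ -2.4 -26.1]
slot S mouthmid [-0.9  0.7]
slotS [-0.9 13.8]
hub S [-0.6 59.4]
post base S [ -2.5 107.5]
bar nose S [  0.  -13.2]
guide S [ -0.1 -25. ]
11 [1.50869527 8.97343556]
3 [-3.85802353 16.49650638]
```

Slot, hub and guide block lie on one line (top zoom: slot (321,279), hub (246,319), guide (376,246)); the lateral offset is about 0–1 mm, so the disc is within about 0.03 rad. Next I'll go behind the tab.

Emit:
step_arm(rows=[{"delta_pos":[3,0,0],"spin":0},{"delta_pos":[6,0,0],"spin":0},{"delta_pos":[8.9,0.2,0],"spin":0},{"delta_pos":[8.9,0.2,2],"spin":0},{"delta_pos":[8.9,0.2,4],"spin":0}])

```text
t: 6.05
eef_pos: [541.9, -227.4, 350.1]
tcp_rot: [-3.138, 0.003, 0.528]
ft_force: [-0.6, -0.1, 0.1]
opening: 0.004
```

Emit:
step_arm(rows=[{"delta_pos":[0,0,2],"spin":0},{"delta_pos":[0,0,3],"spin":0},{"delta_pos":[0,0,3],"spin":0}])

```text
t: 6.35
eef_pos: [541.3, -227.3, 319.1]
tcp_rot: [-3.136, 0.004, 0.528]
ft_force: [-0.2, -0.1, 0.2]
opening: 0.004
```

Run:
```python
from h import *
st=state(); print(st["t"],st["eef_pos"],toS(st["eef_pos"]),st["ft_force"],st["tcp_rot"])
p,d=read_camera("side"); cv2.imwrite("pics/side6.png",cv2.resize(p[160:280,310:420],None,fx=5,fy=5,interpolation=cv2.INTER_CUBIC))
```

```text
6.35 [ 541.25687984 -227.31587132  319.08848173] [  -2.26151656 -103.4425895 ] [-0.1948198  -0.14764961  0.20848123] [-3.13621621  0.00396283  0.52811854]
```

View pics/side6.png

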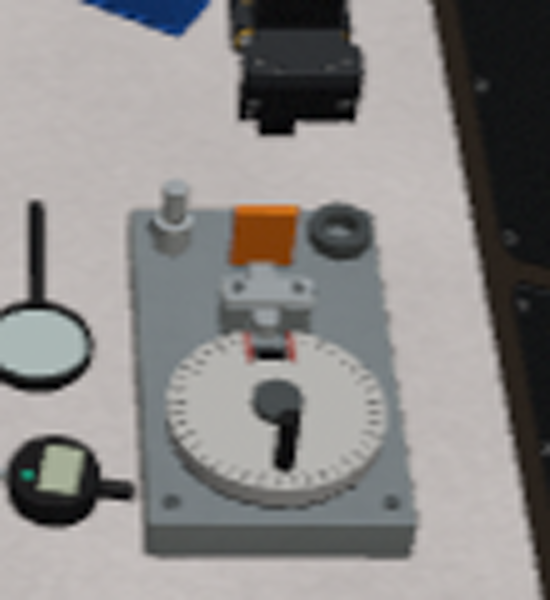

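The fingertips (277,130) are behind and above the tab (265,235), between the two gauges.

Emit:
step_arm(rows=[{"delta_pos":[0,0,2],"spin":0},{"delta_pos":[0,0,4],"spin":0},{"delta_pos":[0,0,5.6],"spin":0},{"delta_pos":[0,0,5.6],"spin":0}])

```text
t: 6.8
eef_pos: [541.1, -227.4, 263.6]
tcp_rot: [-3.136, 0.004, 0.528]
ft_force: [-0.2, 0.0, 0.5]
opening: 0.006
```

Run:
```python
from h import *
st=state(); print(st["t"],st["eef_pos"],toS(st["eef_pos"]),st["ft_force"],st["tcp_rot"])
p,d=read_camera("side"); cv2.imwrite("pics/side7.png",cv2.resize(p[160:280,310:420],None,fx=5,fy=5,interpolation=cv2.INTER_CUBIC))
```

```text
6.8 [ 541.06567897 -227.44368289  263.55157376] [  -2.49110689 -103.45607464] [-0.24053924  0.04084442  0.52065106] [-3.13633664  0.00386448  0.52785192]
```

View pics/side7.png

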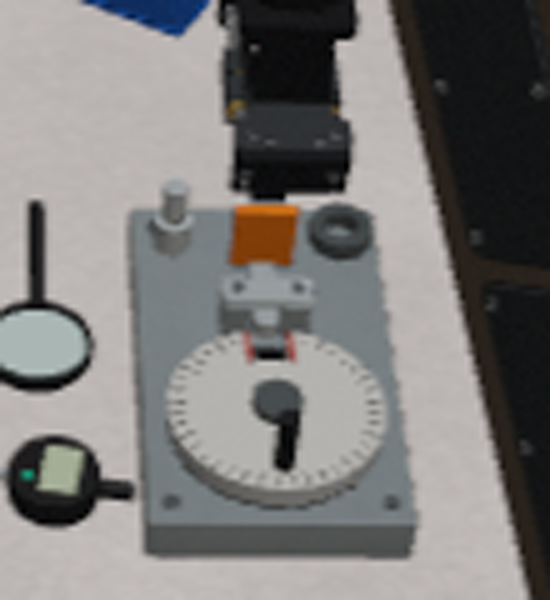

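Emit:
step_arm(rows=[{"delta_pos":[0,-0.4,0],"spin":0},{"delta_pos":[0,-0.8,0],"spin":0},{"delta_pos":[0,-1.2,0],"spin":0},{"delta_pos":[0,-1.6,0],"spin":0},{"delta_pos":[0,-2.0,0],"spin":0}])

```text
t: 7.35
eef_pos: [531.0, -209.8, 265.0]
tcp_rot: [-3.138, 0.003, 0.528]
ft_force: [-0.4, -0.2, -0.2]
opening: 0.001
```

Emit:
step_arm(rows=[{"delta_pos":[0,-0.3,0],"spin":0},{"delta_pos":[0,-0.6,0],"spin":0},{"delta_pos":[0,-0.9,0],"spin":0},{"delta_pos":[0,-1.2,0],"spin":0},{"delta_pos":[0,-1.2,0],"spin":0}])

```text
t: 7.85
eef_pos: [524.9, -199.2, 265.0]
tcp_rot: [-3.138, 0.003, 0.528]
ft_force: [0.4, -0.7, -0.4]
opening: 0.001
```

Run:
```python
from h import *
st=state(); print(st["t"],st["eef_pos"],toS(st["eef_pos"]),st["ft_force"],st["tcp_rot"])
p,d=read_camera("side"); cv2.imwrite("pics/side8.png",cv2.resize(p[180:250,330:400],None,fx=8,fy=8,interpolation=cv2.INTER_CUBIC))
```

```text
7.85 [ 524.8554216  -199.18890936  265.02267939] [ -2.17480606 -70.88300869] [ 0.35014662 -0.70541355 -0.44515023] [-3.13750108e+00  3.06229520e-03  5.28118653e-01]
```

View pics/side8.png

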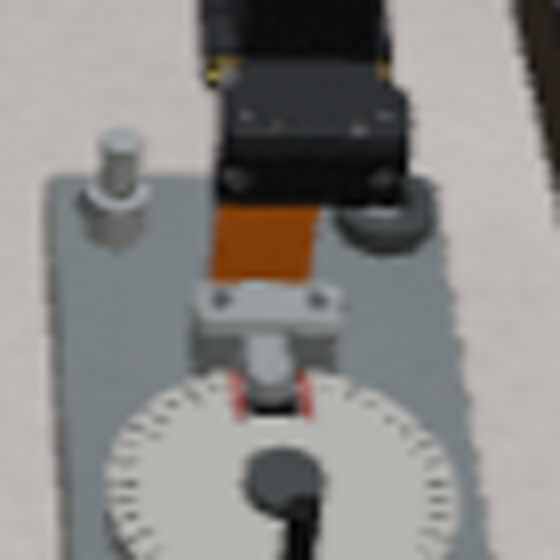

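The bar's nose is entering the slot cleanly at (270,385).

Emit:
step_arm(rows=[{"delta_pos":[0,-0.2,0],"spin":0},{"delta_pos":[0,-0.4,0],"spin":0},{"delta_pos":[0,-0.6,0],"spin":0},{"delta_pos":[0,-0.8,0],"spin":0},{"delta_pos":[0,-0.8,0],"spin":0}])

```text
t: 8.4
eef_pos: [520.7, -192.1, 265.0]
tcp_rot: [-3.137, 0.003, 0.528]
ft_force: [-0.3, -0.4, -0.6]
opening: 0.001
```

Emit:
step_arm(rows=[{"delta_pos":[0,-0.1,0],"spin":0},{"delta_pos":[0,-0.2,0],"spin":0}])

```text
t: 8.6
eef_pos: [519.7, -190.3, 265.0]
tcp_rot: [-3.137, 0.003, 0.528]
ft_force: [0.6, -2.6, -0.4]
opening: 0.001
```

Run:
```python
from h import *
st=state(); print(st["t"],st["eef_pos"],toS(st["eef_pos"]),st["ft_force"],st["tcp_rot"])
p,d=read_camera("side"); cv2.imwrite("pics/side9.png",cv2.resize(p[180:250,330:400],None,fx=8,fy=8,interpolation=cv2.INTER_CUBIC))
```

```text
8.6 [ 519.69056111 -190.32898263  264.9927858 ] [ -2.14614675 -60.62760699] [ 0.64027883 -2.64244523 -0.35171156] [-3.13694674  0.00330032  0.5281913 ]
```

View pics/side9.png

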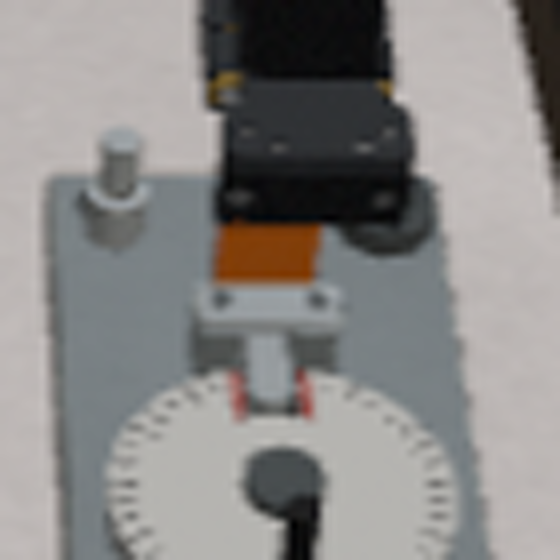

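Emit:
step_arm(rows=[{"delta_pos":[0,-0.1,0],"spin":0},{"delta_pos":[0,-0.1,0],"spin":0}])

```text
t: 8.85
eef_pos: [519.1, -189.3, 265.0]
tcp_rot: [-3.137, 0.003, 0.528]
ft_force: [0.6, -1.4, -0.2]
opening: 0.004
```

Emit:
step_arm(rows=[{"delta_pos":[0,-0.1,0],"spin":0},{"delta_pos":[0,-0.1,0],"spin":0}])

```text
t: 9.05
eef_pos: [518.5, -188.3, 265.0]
tcp_rot: [-3.137, 0.003, 0.528]
ft_force: [0.9, -1.4, 0.4]
opening: 0.005
```

Emit:
step_arm(rows=[{"delta_pos":[0,-0.1,0],"spin":0},{"delta_pos":[0,-0.1,0],"spin":0}])

```text
t: 9.25
eef_pos: [517.9, -187.4, 265.0]
tcp_rot: [-3.136, 0.003, 0.528]
ft_force: [-0.4, -1.8, -0.2]
opening: 0.003
```

Emit:
step_arm(rows=[{"delta_pos":[0,-0.1,0],"spin":0},{"delta_pos":[0,-0.1,0],"spin":0}])

```text
t: 9.45
eef_pos: [517.4, -186.5, 265.0]
tcp_rot: [-3.137, 0.003, 0.528]
ft_force: [1.5, -1.9, -0.4]
opening: 0.002
```

Run:
```python
from h import *
st=state(); print(st["t"],st["eef_pos"],toS(st["eef_pos"]),st["ft_force"],st["tcp_rot"])
p,d=read_camera("side"); cv2.imwrite("pics/side10.png",cv2.resize(p[180:250,330:400],None,fx=8,fy=8,interpolation=cv2.INTER_CUBIC))
```

```text
9.45 [ 517.41316922 -186.47446728  265.00290174] [ -2.15991348 -56.15059762] [ 1.54865518 -1.93456958 -0.44716211] [-3.13664559  0.00343636  0.52831369]
```

View pics/side10.png

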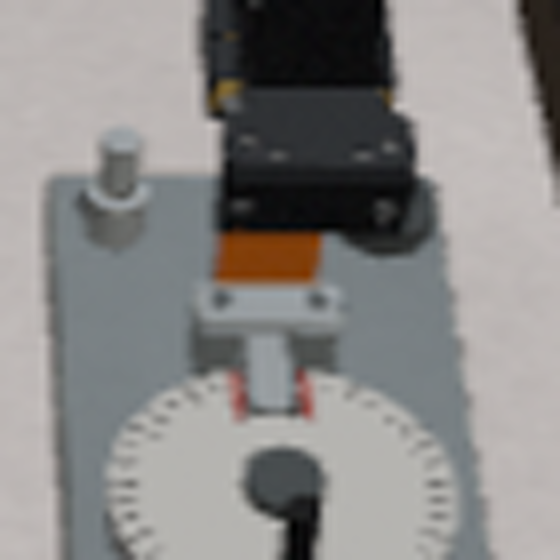

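Emit:
step_arm(rows=[{"delta_pos":[0,-0.1,0],"spin":0},{"delta_pos":[0,-0.1,0],"spin":0}])

```text
t: 9.7
eef_pos: [517.1, -186.1, 265.1]
tcp_rot: [-3.138, 0.003, 0.528]
ft_force: [2.3, -7.4, -1.3]
opening: 0.001
```

Emit:
step_arm(rows=[{"delta_pos":[0,-0.1,0],"spin":0},{"delta_pos":[0,-0.1,0],"spin":0}])

```text
t: 9.9
eef_pos: [516.9, -185.8, 265.2]
tcp_rot: [-3.14, 0.002, 0.529]
ft_force: [1.2, -7.5, -2.8]
opening: 0.004
```

The force rose to about 8 N and the advance has stalled, so the bar is on its stop. Now I'll withdraw.

Emit:
step_arm(rows=[{"delta_pos":[0,0.8,0],"spin":0},{"delta_pos":[0,1.8,0],"spin":0},{"delta_pos":[0,2.8,0],"spin":0},{"delta_pos":[0,2.8,-3],"spin":0},{"delta_pos":[0,2.8,-7],"spin":0}])

```text
t: 10.4
eef_pos: [531.4, -210.7, 334.3]
tcp_rot: [-3.137, 0.005, 0.528]
ft_force: [0.3, -0.6, 0.5]
opening: 0.0
```

Emit:
step_arm(rows=[{"delta_pos":[0,2,-4],"spin":0},{"delta_pos":[-3,5,-6],"spin":0},{"delta_pos":[-6,8,-7],"spin":0},{"delta_pos":[-9,11,-7],"spin":0},{"delta_pos":[-12,14,-7],"spin":0}])

```text
t: 10.9
eef_pos: [498.1, -394.2, 404.7]
tcp_rot: [-3.137, 0.004, 0.528]
ft_force: [0.5, -0.4, -0.4]
opening: 0.004
```

Emit:
step_arm(rows=[{"delta_pos":[-2,3,0],"spin":0},{"delta_pos":[-4,6,0],"spin":0},{"delta_pos":[-4,6,0],"spin":0},{"delta_pos":[-4,6,0],"spin":0}])

```text
t: 11.3
eef_pos: [493.4, -467.1, 404.0]
tcp_rot: [-3.136, 0.004, 0.526]
ft_force: [-0.2, 0.1, 0.3]
opening: 0.007
```

Run:
```python
from h import *
st=state(); print(st["t"],st["eef_pos"],toS(st["eef_pos"]),st["ft_force"])
p,d=read_camera("side"); cv2.imwrite("pics/side11f.png",p); cv2.imwrite("pics/side11.png",cv2.resize(p[190:280,300:400],None,fx=6.5,fy=6.5,interpolation=cv2.INTER_CUBIC))
p,d=read_camera("top"); cv2.imwrite("pics/top11f.png",p); cv2.imwrite("pics/top11.png",cv2.resize(p[215:325,300:430],None,fx=5,fy=5,interpolation=cv2.INTER_CUBIC))
```

```text
11.3 [ 493.43001151 -467.06546745  403.95761458] [-164.83423483 -286.02788315] [-0.22715902  0.11152284  0.27018659]
```

View pics/side11.png

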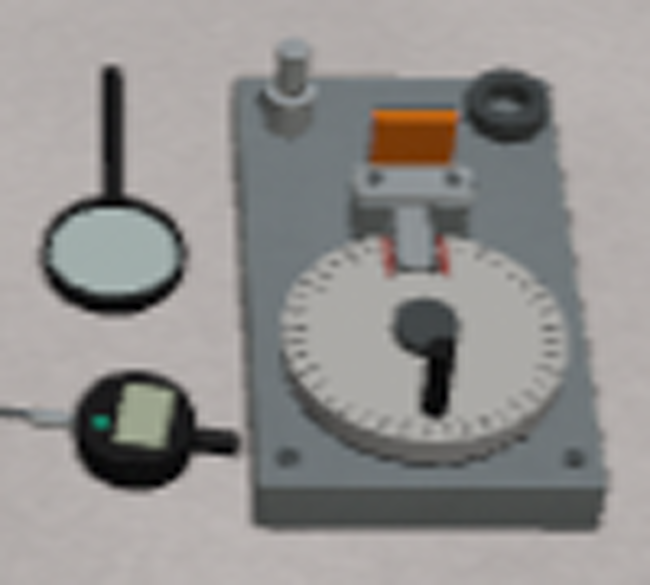

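View pics/top11.png

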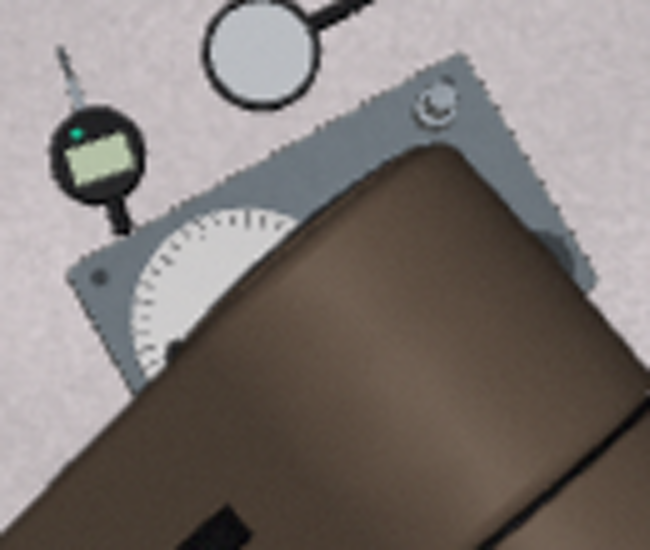

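View pics/side11f.png

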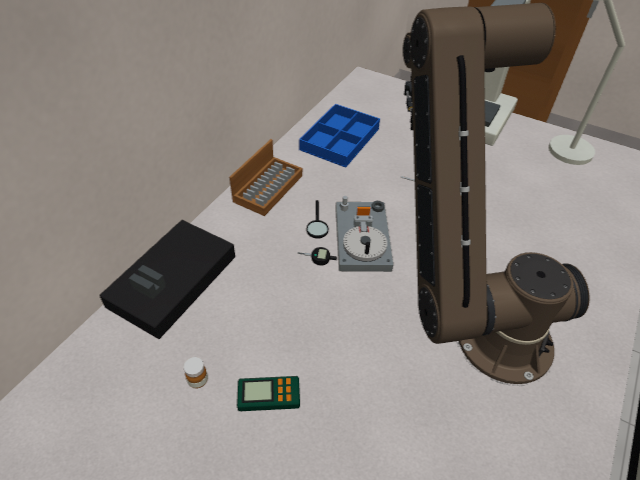

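Run:
```python
from h import *
S=lambda x,y,z: toS(ray("side",300+x/6.5,190+y/6.5,z)).round(1)
print("tab top back edge",S(414,109,95),"front edge",S(414,121,95)); print("nose",S(414,270,53)); print("slot end",S(386,274,53),S(446,272,53)); print("guide centre",S(414,180,66))
b=cv2.imread("pics/side11f.png");a=cv2.imread("pics/side0.png")
d=cv2.absdiff(a,b).max(2)[:, :410]; N,l,s,c=cv2.connectedComponentsWithStats((d>40).astype(np.uint8)); print([list(map(int,x)) for x in s[1:] if x[4]>3])
```

```text
tab top back edge [  0.8 -43.3] front edge [  1.3 -35.1]
nose [ 1.5 21.7]
slot end [14.8 24.4] [-13.4  22.7]
guide centre [ -0.6 -25. ]
[[403, 33, 7, 35, 206], [404, 81, 6, 31, 138], [356, 201, 15, 15, 163], [347, 225, 22, 12, 95], [374, 238, 7, 14, 64], [364, 243, 6, 12, 50]]
```

The tab is tight to the guide block, the nose fills the slot, and only the disc, post, bar and tab have changed in the side image.

```bash
python3 -c "
from cell import *
print(job_done()); s=state(); print(s['t'],s['ft_force'])"
```

```text
the job is handed in; nothing more can be done
None
the job is handed in; nothing more can be done
```

The rotary stage is locked and the job is handed in; no verdict came back. The run took about 11.4 s of the 58 s allowed. With closed fingertips I pushed the post until the slot faced the bar, then pushed the orange tab until the bar reached its stop. After that I withdrew clear of everything.

My last checks showed:
- **Disc angle:** slot, hub and guide block lie on one line to about 1 mm. I estimate the disc is within 0.03 rad of facing the bar, against a limit of 0.12.
- **Bar travel:** the bar stalled under a force rising to about 8 N. The side picture shows the tab against the guide block and the nose filling the slot.
- **Forces:** the highest wrist force I read was about 8 N, against a limit of 35 N from the fingers.
- **Other things:** comparing the side pictures from start and finish, nothing in the unobstructed part had changed except the disc, post, bar and tab.

Some readings were less certain:
- **Side-view lengths:** they read 2–5 mm too far towards the disc (guide block −25 instead of −27, tab back −43 instead of −47, nose 22 instead of 17). I relied on the stall and the picture for the bar being home.
- **Final top view:** the arm hid most of the stage, so it could not confirm the end state.
- **Screwdriver:** the arm mostly hid it in the side view, so I did not check it. I never moved near it at a low height.

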